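# Back off the filter changer's lock ring and change the filter over

## Robot

A 6-joint arm with a two-finger parallel gripper is mounted at the origin on the work surface. World frame = base frame: x ahead of the robot, y to its left, z up, the work surface at z = 0. Lengths are in m, angles in rad, forces in N, time in s.
With the tool pointing down it reaches from about 0.35 to 1 m from the base axis. Payload 7.1 kg.
Tool frame: the origin (TCP) lies at the very end of the fingers, on their centre line; the grasp point (between the pads) lies r.hold_point_z behind it (r.hold_point_z is the distance from the TCP to the grasp point, in m); z points along the fingers, x is the direction in which the jaws open and shut, and the axes are right-handed (so a half turn about z gives the same grasp; the last joint's range is limited). The gripper opens to 85 mm and grips with 20 to 120 N. Pads are 22 mm wide; open, the fingers measure 114 mm over their backs; the gripper's body (76 mm by 85 mm) begins 54 mm behind the grasp point. The pads swing forward as they close: fully open they stand 13 mm farther back than shut.
Start: joints at [1.207, 0.423, 1.63, -0, 1.089, -0.019], TCP at [0.211, 0.588, 0.231] pointing down, gripper open.
Joint ranges: [-3, 3], [-0.9, 2.11], [0.09, 2.58], [-1.31, 4.45], [0.11, 2.69], [-2.54, 2.54]. Speed limits (rad/s): [2.39, 2.39, 3.01, 3.14, 3.14, 3.14].

## Interface

Orientations are given as a 3x3 rotation matrix whose columns are the frame's x, y, z axes.
In Python, from cell import r gives the robot as it stands.
- The arm moves only by the tool send_rows, never from a script. Its argument "targets" is one flat list of numbers, 5 for each row, row after row: the opening, from 0 (shut) to 1 (fully open), then the shift along the tool's x, y, z in cm, then the turn about the tool's z in rad. A call has exactly 10 rows; each row is the pose to reach, as a shift and turn from the pose measured when the call began, along the tool's axes at that moment; what a row does not reach only later rows make up. A row lasts 1/10 s, in which the tool goes at most 50 mm and 8.59 degrees, less where a joint would pass 70% of its speed; a pose out of reach is approached as far as the arm can. A call with a gripper value outside its range is refused whole. The fingers move at their own pace and stop on an object; "newtons" is the grip in N (left out, the last holds). Time passes only in rows, so rows that repeat a pose let the fingers close, or fill a call up. It gives the time, the measured TCP pose, the force and the opening at its end, in the units of the state.
- r.read_state(): the state, without advancing time (a new reading comes with each control period).
- r.capture(name): name is "scene" or "top" or "wrist"; returns a dict with "pixels" (384x512x3 uint8, blue, green, red), "depth" (384x512 float32, m along the optical axis (not along the pixel's ray), 0 where there is no reading), "intrinsics" (3x3 intrinsics, pixels), "D" ([k1, k2, p1, p2, k3] as OpenCV has them; the pictures are not rectified), "rvec" (rotation vector, rad) and "tvec" (3), from world to camera coordinates, as OpenCV has them; the wrist camera has in their place "T_tool_cam" (4x4, takes a point from camera to tool coordinates, whose origin is the TCP and whose axes are the tool frame's). Camera axes: x right, y down, z forward; pixel columns grow to the right and rows downward; lengths in m; the calibration is good to about 2 mm. A picture is of the moment at which its call begins: read the wrist's pose just before it.
- r.close_job(): hands the job in, once; it reports no verdict.
The state is a dict: "time_s": time; "joint_positions": joint angles; "qvel": joint speeds; "joint_efforts": joint torques, N m; "position": TCP position; "orientation": TCP orientation; "force": force on the tool from outside, world axes, zero at the start; "ft_torque": the same for the moment, N m; "grip_width": finger opening in m.
Only numpy, scipy, OpenCV 4.12 (cv2) and the standard library are available. Lean on these libraries where they do the work, as an engineer would, in place of code of your own. Each camera call takes 0.05 s, during which the arm holds its last target.

## Task

Change the filter over in the caged beam path. With a fingertip, roll the knurled lock ring on the front of the filter changer anticlockwise (seen from the ring's open front; over the top of the rim that is towards the robot's right) by two full turns, to within a quarter turn, so that its nose comes out of the slide; then push the filter slide in with a fingertip until its end flange is fully home against the side of the housing. Only roll and push: grip neither the ring nor the slide, leave the ring where two turns bring it, and leave the loose things on the table where they are.

Things in the scene. Friction and masses are not known exactly. Their poses are not given: they have to be found in the camera images.
- filter_changer: Bolted-down filter changer: black housing 71 mm square (y, z), 26 mm thick (x), on steel pedestals. Origin on the table top under the housing's middle; x is the beam axis, out of the front where the lock ring sits, away from the robot within 0.4 rad; y left, z up. Beam axis 105 mm above the table, housing from 69.5 to 140.5 mm. Steel rods, a lens tube and a like plate lie behind, none higher.
- ring_center (a point): Centre of the knurled lock ring, on its axis, halfway along its width; turned like the changer (x out of the front). Grey metal, 48 straight ribs, 76 mm in diameter over the ribs, 24 mm wide, its back 3 mm in front of the housing when tight. Each full turn of loosening moves the ring and this point 2 mm along +x. It does not give when pressed.
- ring_top (a point): Point 38 mm above ring_center, at the height of the rib tops, 143 mm above the table, 2.5 mm above the housing; it does not spin with the ring. A fingertip pressed on the rim here with 3 to 10 N and swept to -y along the rim's curve (say from 25 mm left to 25 mm right of this point) carries the rim with it almost without slip; lift off to go back. Space above, in front and beside the ring is free.
- lock_ring (a joint): Angle of the lock ring about +x, rad: 0 tight, as at the start, growing as it loosens, anticlockwise seen from the front (top of the rim to -y, the robot's right). Two full turns = 12.57; the white line across rim and front face is back at the top after every full turn. It stays where it is left (friction 0.05 N m, 1.4 N at the rim), stops at 0 and 22. Its nose locks the slide until 1.3 turns.
- slide_flange (a point): Centre of the outer face of the filter slide's end flange, turned like the changer (y out of the flange, to the left). Aluminium, 22 (x) by 6 (y) by 50 mm (z), its centre 105 mm above the table, on a bar 10 mm thick and 46 mm high that sticks out of the housing's left side; face 97.5 mm left of the beam axis at the start. For 50 mm left of it and down to the table the space is free.
- filter_slide (a joint): How far the filter slide is pushed in, towards -y of the changer, m: 0 at the start, 0.056 fully home, the flange against the side of the housing (its face then 41.5 mm left of the beam axis). It slides with 1.5 N plus 8 N per m/s and stays where it is left; the tight ring's nose locks it.
- spare_post: Loose steel pedestal post, 25 mm in diameter, foot 32 mm, 75 mm tall, standing to the front left of the changer. Leave it. Origin under its centre.
- driver: Loose screwdriver with a black handle, 160 mm long, lying in front of the changer. Leave it. Origin under its middle.
- spare_ring: Loose black ring 60 mm in diameter, 12 mm high, lying to the right of the changer. Leave it. Origin under its centre.
- parts_tray: Loose steel tray 160 x 110 x 34 mm with small parts. Leave it. Origin under its centre.
- beaker: Loose white plastic beaker, 72 mm in diameter, 75 mm tall. Leave it. Origin under its centre.
- jar: Loose clear jar with an orange cap, 60 mm in diameter, 95 mm tall. Leave it. Origin under its centre.

How it is judged:
On the way, in this order (a step that is already met when the one before it is completed fails the run):
1. the lock ring is loosened by two full turns (at least 1.75) while the slide is still out (value of joint lock_ring above 11 rad and value of joint filter_slide below 0.005 m), for 0.2 s.
2. the slide is pushed home (value of joint filter_slide above 0.053 m), for 0.2 s.
At the end, for the whole second after the job is handed in: The lock ring rests 1.75 to 2.25 turns (11.0 to 14.14 rad) from tight and the slide is home within 3 mm (0.053 m or more) (value of joint lock_ring between 11 and 14.14 rad and value of joint filter_slide above 0.053 m and velocity of joint lock_ring between -0.1 and 0.1 rad/s); the robot touches nothing.
It fails at once if the lock ring is gripped: the grasp point between the finger pads comes within the ring (34 mm of its centre) (distance between the grasp point and ring_center below 0.034 m).
It fails at once if the slide is gripped: the grasp point between the finger pads lies inside the flange or the bar behind it (y of the grasp point in the frame of slide_flange between -0.056 and -0.002 m and x of the grasp point in the frame of slide_flange between -0.008 and 0.008 m and z of the grasp point in the frame of slide_flange between -0.03 and 0.024 m).
It fails at once if a loose thing on the table is lifted or shifted by more than 20 mm (distance of any of spare_post, driver, spare_ring, parts_tray, beaker, jar from where it was at the start of the episode above 0.02 m).
It also fails if it takes over 72 s, if anything falls off the work surface, if the arm or the gripper's body presses on something with over 40 N, if the wrist force passes 120 N, or if a joint passes its speed limit or range.

## Working session

There is one attempt and no reset: what is moved stays moved. The work goes in short steps, Python scripts to look and compute and a tool call to move; the robot and the scene stay as the last step left them, time stands still between calls to the robot, and variables do not carry over. Pictures are saved under pics/ and viewed, and the job is handed in when it is done.

Besides the shell and the picture viewer there is one more tool, called after ">>>" by a JSON object that holds its "op" and its "data". send_rows: Moves the arm, as the interface text tells. Its arguments: {"type":"object","properties":{"targets":{"type":"array","items":{"type":"number"}},"newtons":{"type":"number"}},"required":["targets"]}

```bash
ls; mkdir -p pics
python3 - <<'E'
from cell import r
import cv2,numpy as np
np.set_printoptions(precision=4,suppress=True)
print(r.read_state(), r.hold_point_z)
for n in("scene","top"):
    c=r.capture(n); cv2.imwrite(f"pics/{n}0.png",c["pixels"]); np.savez(f"{n}0.npz",**c)
    print(n,c["intrinsics"],c["D"],c["rvec"],c["tvec"])
E
```

```text
pics
{'time_s': 0.0, 'joint_positions': array([ 1.207 ,  0.4238,  1.6307, -0.    ,  1.0886, -0.019 ]), 'qvel': array([ 0.0002, -0.0022,  0.003 , -0.    ,  0.0006, -0.0013]), 'joint_efforts': array([ -0.0017, -55.7376, -28.1742,  -0.0002,   0.0073,  -0.    ]), 'position': array([0.211 , 0.5877, 0.2305]), 'orientation': array([[ 0.338 ,  0.9412, -0.0006],
       [ 0.9412, -0.338 , -0.0015],
       [-0.0016, -0.    , -1.    ]]), 'force': array([-0.5461, -0.1153, -0.5141]), 'ft_torque': array([ 0.0535, -0.01  ,  0.0009]), 'grip_width': 0.08489886945422369} 0.0187
scene [[415.6815   0.     252.1219]
 [  0.     415.6815 189.7409]
 [  0.       0.       1.    ]] [-0.0676  0.      0.      0.      0.    ] [ 2.2371  1.0308 -0.3611] [-0.3803 -0.2665  1.4814]
top [[357.7662   0.     252.4139]
 [  0.     357.7662 191.6405]
 [  0.       0.       1.    ]] [0.025 0.    0.    0.    0.   ] [ 2.1342 -2.1262  0.1928] [-0.0111  0.6181  1.0273]
```

View pics/scene0.png

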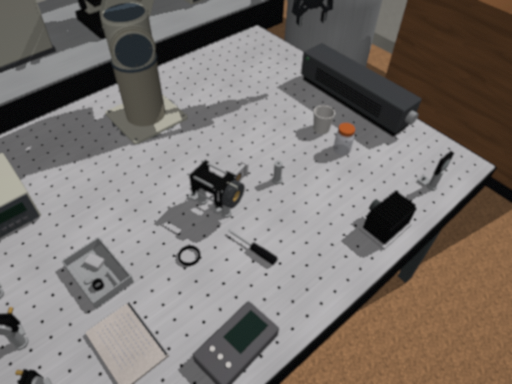

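View pics/top0.png

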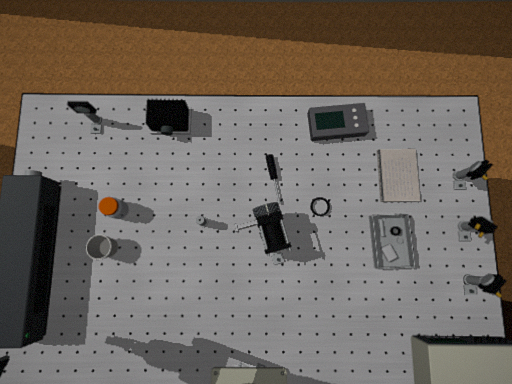

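The scene view shows the changer at about (215,185), with the ring facing front right and the post at (278,172). In the top view the changer is at (270,228), the flange at (238,228), the post at (202,220), the driver at (274,178) and the loose ring at (320,206). Next I'll locate the changer from the depth images.

```bash
cat > h.py <<'E'
import cv2,numpy as np
np.set_printoptions(precision=4,suppress=True)
def cloud(c):
    h,w=c["depth"].shape
    u,v=np.meshgrid(np.arange(w),np.arange(h))
    p=cv2.undistortPoints(np.stack([u,v],-1).reshape(-1,1,2).astype(np.float64),c["intrinsics"],c["D"]).reshape(-1,2)
    d=c["depth"].reshape(-1); P=np.c_[p*d[:,None],d]
    if "rvec" in c:
        R=cv2.Rodrigues(c["rvec"])[0]; W=(P-c["tvec"].reshape(3))@R
    else:
        T=c["T_tool_cam"]; W=P@T[:3,:3].T+T[:3,3]
        W=W@c["Rt"].T+c["pt"]
    W[d==0]=np.nan
    return W.reshape(h,w,3)
E
python3 - <<'E'
from h import *
for n in("top","scene"):
    c=dict(np.load(n+"0.npz")); W=cloud(c)
    t=W[np.isfinite(W[...,2])&(abs(W[...,2])<.02)]; print(n,"table z",np.median(t[:,2]))
    if n=="top":
        for u,v in[(270,228),(238,228),(202,220),(274,178),(320,206),(265,205),(395,240),(110,206),(100,247)]: print(u,v,W[v,u])
        # scale crop
        cr=c["pixels"][185:265,190:340]; cv2.imwrite("pics/topcrop.png",cv2.resize(cr,None,fx=5,fy=5,interpolation=cv2.INTER_CUBIC))
    else:
        cr=c["pixels"][140:280,170:300]; cv2.imwrite("pics/scenecrop.png",cv2.resize(cr,None,fx=4,fy=4,interpolation=cv2.INTER_CUBIC))
    m=np.isfinite(W[...,2])&(W[...,2]>.125)&(W[...,2]<.16)&(W[...,0]>.3)&(W[...,0]<.8)&(abs(W[...,1])<.25)
    p=W[m]; print(len(p),p.min(0),p.max(0)); 
    print(cv2.minAreaRect(p[:,:2].astype(np.float32)*1000))
E
```

```text
top table z 0.0019551929024684625
270 228 [ 0.5025 -0.0572  0.1351]
238 228 [0.5029 0.031  0.1254]
202 220 [0.5292 0.1376 0.08  ]
274 178 [ 0.6682 -0.0766  0.0203]
320 206 [ 0.583  -0.2228 -0.0013]
265 205 [ 0.5652 -0.0434  0.1426]
395 240 [ 0.4773 -0.4484  0.0066]
110 206 [0.5668 0.3991 0.0988]
100 247 [0.453  0.4569 0.0054]
1158 [ 0.4269 -0.1133  0.125 ] [0.5757 0.0393 0.1499]
((493.7227783203125, -33.56773376464844), (139.78997802734375, 132.54513549804688), 15.724471092224121)
scene table z -0.0007284501467854224
987 [ 0.425 -0.114  0.125] [0.5767 0.0397 0.1451]
((492.8204345703125, -34.31871032714844), (141.79226684570312, 136.47860717773438), 17.30677032470703)
```

View pics/topcrop.png

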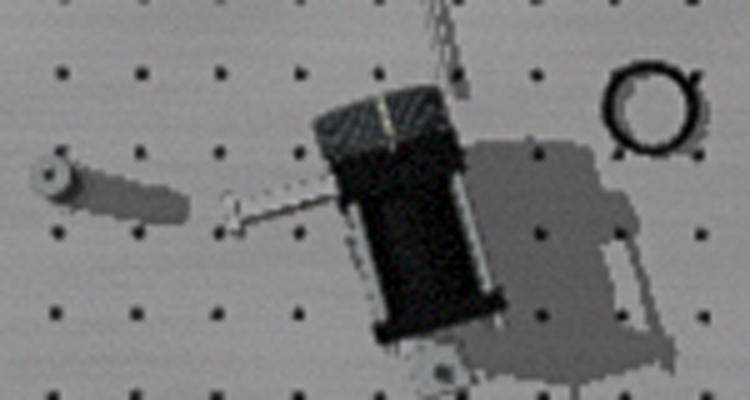

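View pics/scenecrop.png

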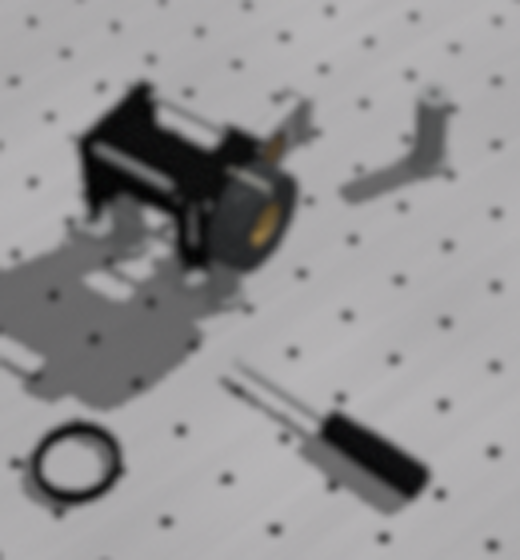

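Run:
```python
from h import *
from cell import r
c=dict(np.load("top0.npz"))
R=cv2.Rodrigues(c["rvec"])[0]; C=-R.T@c["tvec"].reshape(3)
def ray(u,v,z):
    p=cv2.undistortPoints(np.array([[[u,v]]],float),c["intrinsics"],c["D"]).reshape(2)
    d=R.T@np.r_[p,1]; return C+d*(z-C[2])/d[2]
f=lambda x,y:(x/5+190-.4,y/5+185-.4)
a=ray(*f(379,93),.143);b=ray(*f(391,150),.143)
print("line front/back",a,b,np.arctan2(*(a-b)[1::-1]),np.linalg.norm(a-b))
for p,z in[((340,195),.128),((232,228),.130),((375,342),.1405),((505,300),.1405),((316,125),.11),((442,88),.13)]: print(p,ray(*f(*p),z))
w=r.capture("wrist"); print(w["T_tool_cam"],w["intrinsics"],w["D"]); cv2.imwrite("pics/w0.png",w["pixels"])
```

```text
line front/back [ 0.5701 -0.0445  0.143 ] [ 0.5386 -0.051   0.143 ] 0.2027704024455247 0.03222070642059421
(340, 195) [ 0.5151 -0.0233  0.128 ]
(232, 228) [0.4965 0.0363 0.13  ]
(375, 342) [ 0.4348 -0.042   0.1405]
(505, 300) [ 0.4575 -0.1125  0.1405]
(316, 125) [ 0.5564 -0.0099  0.11  ]
(442, 88) [ 0.575  -0.0802  0.13  ]
[[ 1.     -0.      0.0002 -0.0007]
 [-0.0001  0.9472  0.3206 -0.0823]
 [-0.0002 -0.3206  0.9472 -0.1423]
 [ 0.      0.      0.      1.    ]] [[304.803    0.     251.5913]
 [  0.     304.803  191.7896]
 [  0.       0.       1.    ]] [-0.0297  0.      0.      0.      0.    ]
```

View pics/w0.png

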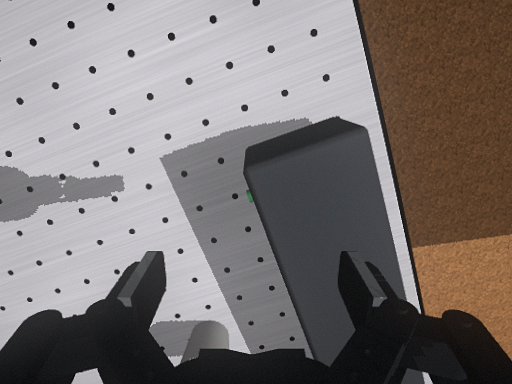

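The wrist picture shows the finger frames and the dark instrument box, with the changer out of view. Now I'll close the gripper and move above the ring.

>>> {"op": "send_rows", "data": {"targets": [0,-2.4,2.7,0,0.125,0,-4.8,5.4,0,0.25,0,-7.2,8.2,0,0.375,0,-9.6,10.9,0,0.5,0,-12,13.6,0,0.625,0,-14.4,16.3,0,0.75,0,-16.8,19,0,0.875,0,-19.2,21.8,0,1.0,0,-21.6,24.5,0,1.125,0,-24,27.2,0,1.25], "newtons": 60}}

```text
time_s: 1.15
position: [0.3863, 0.2686, 0.231]
orientation: [[1.0, -0.029, -0.001], [-0.029, -1.0, -0.001], [-0.001, 0.001, -1.0]]
force: [1.0, 0.1, -0.1]
grip_width: -0.0001
```

>>> {"op": "send_rows", "data": {"targets": [0,1.8,3.1,0,0.125,0,3.7,6.3,0,0.25,0,5.5,9.4,0,0.375,0,7.3,12.6,0,0.5,0,9.1,15.7,0,0.625,0,11,18.8,0,0.75,0,12.8,22,0,0.875,0,14.6,25.1,0,1.0,0,16.5,28.3,0,1.125,0,18.3,31.4,0,1.24]}}

```text
time_s: 2.15
position: [0.5606, -0.0521, 0.2311]
orientation: [[0.292, -0.956, -0.001], [-0.956, -0.292, -0.001], [0.001, 0.001, -1.0]]
force: [0.6, -0.1, -0.6]
grip_width: -0.0001
```

```bash
cat >> h.py <<'E'
def wrist(r,name):
    s=r.read_state(); w=r.capture("wrist"); w["Rt"]=s["orientation"]; w["pt"]=s["position"]
    np.savez(name+".npz",**w); cv2.imwrite(f"pics/{name}.png",w["pixels"]); return w,s
E
python3 - <<'E'
from h import *
from cell import r
w,s=wrist(r,"w1"); print(s["position"],s["orientation"],s["force"],s["joint_positions"])
E
```

```text
[ 0.5606 -0.0521  0.2311] [[ 0.2921 -0.9564 -0.0007]
 [-0.9564 -0.2921 -0.0011]
 [ 0.0008  0.001  -1.    ]] [ 0.6208 -0.1013 -0.6173] [-0.1132  0.3333  1.7686 -0.0014  1.0403  1.1619]
```

View pics/w1.png

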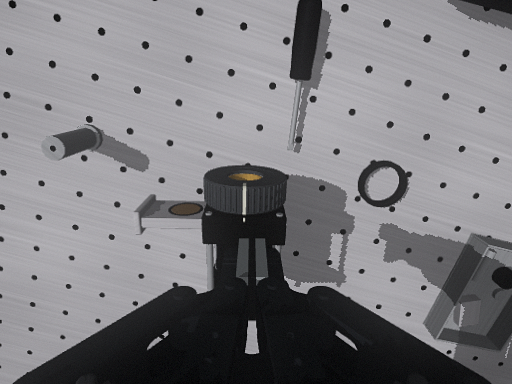

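The wrist view shows the ring at (245,190), its white line at (244,183–220), the flange at (140,213) and the shut fingertips at (252,318). The changer is square to the tool. I'll fit the pose from this depth image.

Run:
```python
from h import *
from scipy.optimize import least_squares
w=dict(np.load("w1.npz")); W=cloud(w)
for u,v in[(244,190),(244,212),(210,195),(282,195),(150,213),(140,213),(143,200),(205,222),(285,222),(100,60),(420,180)]: print(u,v,W[v,u])
P=W[160:235,195:295].reshape(-1,3); P=P[np.isfinite(P).all(1)]
def loc(q,P):
    c,s=np.cos(q[2]),np.sin(q[2]); d=P[:,:2]-q[:2]
    return np.c_[d@[c,s],d@[-s,c],P[:,2]-.105-q[3]]
q=np.array([.556,-.048,.3,0.])
for it in range(6):
    L=loc(q,P); rad=np.hypot(L[:,1],L[:,2])
    rim=(abs(L[:,0])<.010)&(abs(rad-.0375)<.004)&(L[:,2]>.01)
    fr=(rad>.017)&(rad<.034)&(abs(L[:,0]-.012)<.004)
    f=lambda q:np.r_[np.hypot(*loc(q,P[rim])[:,1:].T)-.0375,(loc(q,P[fr])[:,0]-.012), (q[3])*3]
    q=least_squares(f,q,loss="soft_l1",f_scale=.001).x
    print(q,rim.sum(),fr.sum(),np.sqrt(np.mean(f(q)**2)))
L=loc(q,W.reshape(-1,3)).reshape(W.shape)
for u,v in[(244,185),(244,190),(244,205),(244,212),(244,220),(210,222),(280,222),(140,205),(140,213),(143,200),(147,198),(150,213)]: print(u,v,L[v,u])
m=(L[...,1]>.085)&(L[...,1]<.105)&(L[...,2]>-.02)&(L[...,2]<.03)&(abs(L[...,0]+.027)<.03)
print("flange",np.percentile(L[m],[1,10,50,90,99],axis=0))
m=(abs(L[...,0]+.027)<.012)&(abs(L[...,1])<.06)&(L[...,2]>.03)
print("housing",np.percentile(L[m],[1,50,99],axis=0))
```

```text
244 190 [ 0.5643 -0.0454  0.1421]
244 212 [ 0.5462 -0.0508  0.1424]
210 195 [ 0.5468 -0.0199  0.1276]
282 195 [ 0.5629 -0.08    0.1216]
150 213 [0.5098 0.0286 0.1171]
140 213 [0.5128 0.0345 0.128 ]
143 200 [0.4665 0.0666 0.0013]
205 222 [ 0.5271 -0.0224  0.1402]
285 222 [ 0.5466 -0.0864  0.14  ]
100 60 [ 0.6196  0.1468 -0.0019]
420 180 [ 0.5972 -0.2683  0.0008]
[ 0.5554 -0.0478  0.2768 -0.0004] 1826 929 0.0006241699714493323
[ 0.5555 -0.0478  0.2763 -0.0004] 1820 894 0.000611177979446263
[ 0.5555 -0.0478  0.2763 -0.0004] 1824 895 0.0006108320606430612
[ 0.5555 -0.0478  0.2763 -0.0004] 1824 895 0.0006108320606430612
[ 0.5555 -0.0478  0.2763 -0.0004] 1824 895 0.0006108320606430612
[ 0.5555 -0.0478  0.2763 -0.0004] 1824 895 0.0006108320606430612
244 185 [ 0.0129 -0.0001  0.036 ]
244 190 [ 0.0092 -0.0002  0.0375]
244 205 [-0.0035 -0.0003  0.0379]
244 212 [-0.0097 -0.0004  0.0379]
244 220 [-0.0183 -0.0004  0.0346]
210 222 [-0.0206  0.0281  0.0349]
280 222 [-0.0192 -0.0306  0.0354]
140 205 [-0.0166  0.0954  0.0095]
140 213 [-0.0186  0.0908  0.0234]
143 200 [-0.0544  0.1343 -0.1033]
147 198 [-0.0171  0.0955 -0.0105]
150 213 [-0.0231  0.0859  0.0125]
flange [[-0.0377  0.0853 -0.0187]
 [-0.0326  0.0869 -0.0107]
 [-0.0228  0.0917  0.0196]
 [-0.0169  0.0953  0.0253]
 [-0.0164  0.0965  0.0262]]
housing [[-0.0387 -0.035   0.0316]
 [-0.0256  0.002   0.0356]
 [-0.0151  0.0348  0.037 ]]
```

>>> {"op": "send_rows", "data": {"targets": [0,-0.9,0,1,0.02,0,-1.9,0,2.5,0.02,0,-2.8,0,4,0.02,0,-3.75,0,5.5,0.02,0,-3.75,0,6.5,0.02,0,-3.75,0,7.5,0.02,0,-3.75,0,8.1,0.02,0,-3.75,0,8.1,0.02,0,-3.75,0,8.1,0.02,0,-3.75,0,8.1,0.02]}}

```text
time_s: 3.2
position: [0.5533, -0.0205, 0.1508]
orientation: [[0.266, -0.964, 0.003], [-0.964, -0.266, -0.004], [0.004, -0.002, -1.0]]
force: [-0.3, 0.5, 0.3]
grip_width: -0.0002
```

```bash
cat >> h.py <<'E'
Q=np.array([.5555,-.0478]);PSI=.2763
def L(p,q=None):
    d=np.asarray(p)[...,:2]-Q; c,s=np.cos(PSI),np.sin(PSI)
    return np.stack([d@[c,s],d@[-s,c],np.asarray(p)[...,2]],-1)
def st(r):
    s=r.read_state(); x=s["orientation"][:,0]; c,sn=np.cos(PSI),np.sin(PSI)
    F=s["force"]; print("t",s["time_s"],"loc mm",L(s["position"])*1000,"yawerr",np.arctan2(x[0],-x[1])-PSI,"F loc",c*F[0]+sn*F[1],-sn*F[0]+c*F[1],F[2])
E
python3 - <<'E'
from h import *
from cell import r
st(r); w,s=wrist(r,"w2")
E
```

```text
t 3.2 loc mm [  5.3698  26.8323 150.8364] yawerr -0.0070502535512901865 F loc -0.19412523384025546 0.5920483499815016 0.33918229412790574
```

View pics/w2.png

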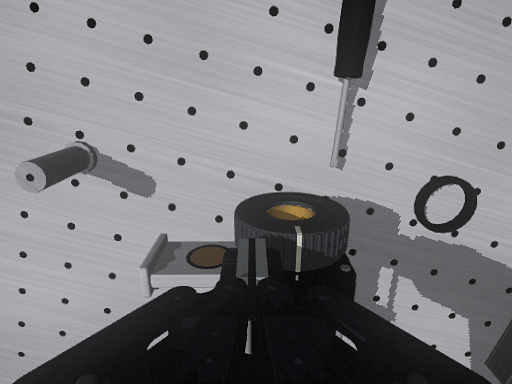

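The fingertips at (222–283, 240–285) are left of the white line at (297,245) and above the rim. The tool stopped 5 mm short in y, so I'll do a hold to see whether it's lag.

>>> {"op": "send_rows", "data": {"targets": [0,-0.5,0.15,0,0,0,-0.5,0.15,0,0,0,-0.5,0.15,0,0,0,-0.5,0.15,0,0,0,-0.5,0.15,0,0,0,-0.5,0.15,0.4,0,0,-0.5,0.15,0.6,0,0,-0.5,0.15,0.8,0,0,-0.5,0.15,0.8,0,0,-0.5,0.15,0.8,0]}}

```text
time_s: 4.25
position: [0.5505, -0.0161, 0.1427]
orientation: [[0.266, -0.964, 0.003], [-0.964, -0.266, -0.004], [0.004, -0.002, -1.0]]
force: [-0.6, -0.4, 0.0]
grip_width: 0.0
```

Run:
```python
from h import *
from cell import r
st(r); s=r.read_state(); print(s["joint_positions"],s["qvel"],s["joint_efforts"])
```

```text
t 4.25 loc mm [  3.8486  31.8631 142.6976] yawerr -0.007056666340571505 F loc -0.7391240256584137 -0.23419931810385 0.009533458213924623
[-0.049   0.4357  1.859  -0.0045  0.8436  1.2555] [ 0.0015 -0.0029 -0.0024  0.0002  0.0012  0.0014] [ -0.003  -50.4926 -22.2729  -0.0105  -0.0137  -0.    ]
```

>>> {"op": "send_rows", "data": {"targets": [0,0,0,0.55,0,0,0.4,0,0.37,0,0,0.8,0,0.24,0,0,1.2,0,0.15,0,0,1.6,0,0.12,0,0,2.0,0,0.12,0,0,2.4,0,0.12,0,0,2.8,0,0.12,0,0,3.2,0,0.12,0,0,3.2,0,0.12,0]}}

```text
time_s: 5.25
position: [0.5599, -0.0476, 0.1425]
orientation: [[0.266, -0.964, 0.005], [-0.964, -0.266, -0.004], [0.005, -0.004, -1.0]]
force: [-0.1, 0.3, 5.9]
grip_width: 0.0001
```

Run:
```python
from h import *
from cell import r
st(r); wrist(r,"w3")
```

```text
t 5.25 loc mm [  4.2956  -1.0378 142.4609] yawerr -0.007433698599895844 F loc -0.03762606315202159 0.3501511390423354 5.930645777343714
```

View pics/w3.png

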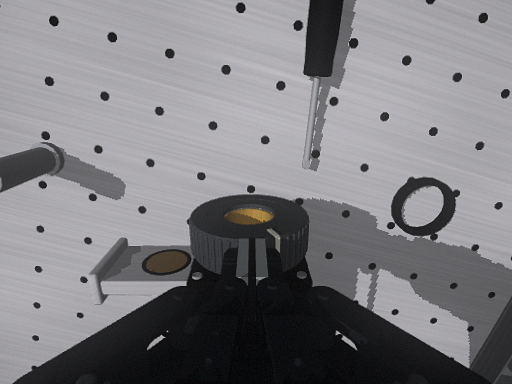

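The force is 5.9 N and the line has rolled right to (272,235), so the ring is turning. I'll finish this sweep and return.

>>> {"op": "send_rows", "data": {"targets": [0,0.8,0,0.1,0,0,1.6,0,0.1,0,0,2.3,0,0.22,0,0,2.7,0,0.35,0,0,3.1,0,0.53,0,0,3.4,0,-0.3,0,0,1.5,0,-1.0,0,0,-1.0,0,-1.0,0,0,-3.3,0,-0.5,0,0,-3.3,0,-0.1,0]}}

```text
time_s: 6.3
position: [0.5504, -0.0139, 0.1437]
orientation: [[0.268, -0.963, 0.005], [-0.963, -0.268, -0.004], [0.005, -0.004, -1.0]]
force: [-0.3, -0.7, 0.5]
grip_width: -0.0004
```

Run:
```python
from h import *
from cell import r
st(r); wrist(r,"w4")
```

```text
t 6.3 loc mm [  4.3878  34.0013 143.6611] yawerr -0.005019618911942025 F loc -0.44730374130771194 -0.5503171510780003 0.509880322817051
```

View pics/w4.png

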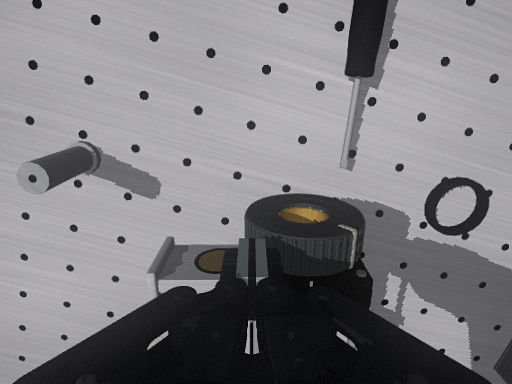

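The white line is now on the right flank at (352,240). I'll measure its angle by projecting the rim.

```bash
cat >> h.py <<'E'
def ang(name):
    w=dict(np.load(name+".npz")); W=cloud(w); l=L(W); z=l[...,2]-.105; rad=np.hypot(l[...,1],z)
    g=w["pixels"].min(-1)
    m=(((abs(rad-.0375)<.002)&(abs(l[...,0]-.002)<.012))|((rad>.024)&(rad<.037)&(abs(l[...,0]-.014)<.004)))
    b=m&(g>110)
    a=np.arctan2(-l[...,1],z)[b]; print(name,"line angle",np.median(a) if len(a) else None,len(a),np.percentile(a,[10,90]) if len(a) else "")
E
python3 - <<'E'
from h import *
for n in("w1","w2","w3","w4"): ang(n)
E
```

```text
w1 line angle 0.0035600188696011457 103 [-1.6589  0.0287]
w2 line angle -0.003838337162361163 125 [-1.8332  0.0342]
w3 line angle 0.38510257351461374 61 [-2.7771  2.9081]
w4 line angle 0.6796216616423483 96 [-2.464   0.7125]
```

Run:
```python
from h import *
w=dict(np.load("w4.npz")); W=cloud(w); l=L(W)*1000
tl=l-L(w["pt"])*1000
for v in(240,250,260,270,280): print(v,[(u,tl[v,u].round(0).tolist()) for u in range(226,296,5)])
z=l[...,2]-105; rad=np.hypot(l[...,1],z)
print([ (u,np.arctan2(-l[245,u,1],z[245,u]).round(2),rad[245,u].round(1),l[245,u,0].round(1),w["pixels"][245,u].min()) for u in range(325,364,3)])
cv2.imwrite("pics/w4c.png",cv2.resize(w["pixels"][170:300,200:400],None,fx=4,fy=4,interpolation=cv2.INTER_CUBIC))
```

```text
240 [(226, [-68.0, 26.0, -145.0]), (231, [-67.0, 21.0, -144.0]), (236, [-67.0, 15.0, -143.0]), (241, [11.0, 5.0, 6.0]), (246, [11.0, 2.0, 6.0]), (251, [11.0, -0.0, 7.0]), (256, [11.0, -3.0, 6.0]), (261, [11.0, -5.0, 6.0]), (266, [1.0, -9.0, -12.0]), (271, [3.0, -12.0, -9.0]), (276, [4.0, -14.0, -7.0]), (281, [4.0, -17.0, -7.0]), (286, [6.0, -19.0, -4.0]), (291, [6.0, -22.0, -4.0])]
250 [(226, [7.0, 12.0, 9.0]), (231, [8.0, 9.0, 10.0]), (236, [7.0, 7.0, 8.0]), (241, [11.0, 4.0, 16.0]), (246, [11.0, 2.0, 16.0]), (251, [11.0, -0.0, 16.0]), (256, [11.0, -3.0, 17.0]), (261, [11.0, -5.0, 16.0]), (266, [7.0, -8.0, 10.0]), (271, [7.0, -10.0, 9.0]), (276, [7.0, -13.0, 9.0]), (281, [-2.0, -17.0, -6.0]), (286, [-0.0, -19.0, -4.0]), (291, [-1.0, -22.0, -4.0])]
260 [(226, [nan, nan, nan]), (231, [6.0, 9.0, 17.0]), (236, [6.0, 7.0, 18.0]), (241, [10.0, 4.0, 24.0]), (246, [11.0, 2.0, 24.0]), (251, [11.0, -0.0, 25.0]), (256, [11.0, -3.0, 25.0]), (261, [11.0, -5.0, 25.0]), (266, [11.0, -7.0, 25.0]), (271, [7.0, -10.0, 18.0]), (276, [6.0, -12.0, 18.0]), (281, [-8.0, -17.0, -6.0]), (286, [-7.0, -20.0, 
[... 1058 characters left out ...]
, np.float64(6.4), np.uint8(50)), (337, np.float64(0.35), np.float64(37.5), np.float64(7.0), np.uint8(58)), (340, np.float64(0.42), np.float64(36.7), np.float64(6.0), np.uint8(38)), (343, np.float64(0.47), np.float64(37.1), np.float64(5.8), np.uint8(53)), (346, np.float64(0.53), np.float64(37.4), np.float64(5.3), np.uint8(43)), (349, np.float64(0.62), np.float64(36.6), np.float64(3.9), np.uint8(55)), (352, np.float64(0.65), np.float64(37.7), np.float64(4.0), np.uint8(97)), (355, np.float64(0.75), np.float64(37.6), np.float64(2.7), np.uint8(82)), (358, np.float64(0.87), np.float64(37.4), np.float64(0.8), np.uint8(57)), (361, np.float64(0.99), np.float64(37.9), np.float64(-1.1), np.uint8(43))]
```

View pics/w4c.png

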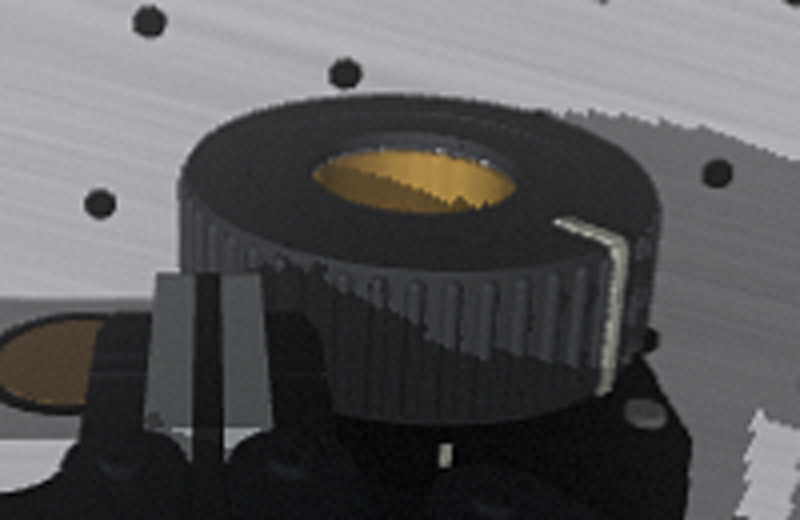

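The angle is about 0.68 rad after one shallow sweep. The fingertip is narrower than I assumed (about ±6 mm), so the path needs to follow the rim's curve more closely.

>>> {"op": "send_rows", "data": {"targets": [0,0,0,1.12,0,0,0.6,0,0.98,0,0,1.4,0,0.52,0,0,2.4,0,0.27,0,0,3.4,0,0.24,0,0,4.4,0,0.27,0,0,5.4,0,0.52,0,0,6.2,0,0.98,0,0,6.9,0,0.87,0,0,6.9,0,-0.6,0]}}

```text
time_s: 7.35
position: [0.5676, -0.0822, 0.1476]
orientation: [[0.267, -0.964, -0.0], [-0.964, -0.267, -0.003], [0.003, 0.001, -1.0]]
force: [0.1, 0.0, 0.8]
grip_width: -0.0002
```

Run:
```python
from h import *
from cell import r
st(r); wrist(r,"w5"); ang("w5")
w=dict(np.load("w5.npz"));cv2.imwrite("pics/w5c.png",cv2.resize(w["pixels"][170:300,130:330],None,fx=4,fy=4,interpolation=cv2.INTER_CUBIC))
```

```text
t 7.35 loc mm [  2.2417 -36.4231 147.6237] yawerr -0.006371762595911157 F loc 0.10117677821105037 -0.01802486626943249 0.8115064460918879
w5 line angle -1.8863845551649792 45 [-2.6772  2.5057]
```

View pics/w5c.png

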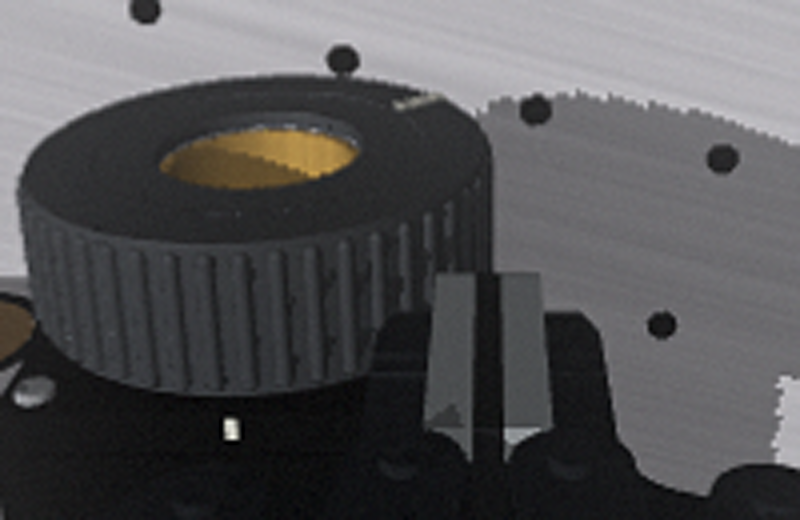

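>>> {"op": "send_rows", "data": {"targets": [0,-1.5,-0.1,-0.2,0,0,-3.3,-0.23,-0.3,0,0,-5.1,-0.23,-0.3,0,0,-6.6,-0.23,0,0,0,-7.04,-0.23,0.4,0,0,-7.04,-0.23,0.4,0,0,-7.04,-0.23,0.4,0,0,-7.04,-0.23,0.4,0,0,-7.04,-0.23,0.4,0,0,-7.04,-0.23,0.4,0]}}

```text
time_s: 8.4
position: [0.5532, -0.014, 0.1469]
orientation: [[0.266, -0.964, 0.005], [-0.964, -0.266, -0.004], [0.005, -0.004, -1.0]]
force: [0.4, -0.1, -0.1]
grip_width: 0.0
```

```bash
cat >> h.py <<'E'
def ang2(name,dx=0.0):
    w=dict(np.load(name+".npz")); W=cloud(w); l=L(W); z=l[...,2]-.105; rad=np.hypot(l[...,1],z)
    g=w["pixels"].min(-1).astype(float); a=np.arctan2(-l[...,1],z)%(2*np.pi)
    for nm,m in(("face",(rad>.026)&(rad<.036)&(l[...,0]>.009)&(l[...,0]<.020)),("rim",(abs(rad-.0375)<.002)&(l[...,0]>-.008)&(l[...,0]<.012)&(z>0))):
        b=np.linspace(0,2*np.pi,64); i=np.digitize(a[m],b); s=np.array([np.percentile(g[m][i==k],85) if (i==k).sum()>3 else 0 for k in range(1,65)])
        k=np.argsort(-s)[:3]; print(name,nm,[(round(b[j]+.05,2),s[j]) for j in k], "n",m.sum(), "xmed",np.percentile(l[...,0][m],50))
E
python3 - <<'E'
from h import *
from cell import r
st(r); wrist(r,"w6")
for n in("w1","w4","w5","w6"): ang2(n)
E
```

```text
t 8.4 loc mm [  6.966   33.1449 146.8702] yawerr -0.006764398558737339 F loc 0.3152663349522142 -0.21614672401469626 -0.11000966292080264
w1 face [(np.float64(3.84), np.float64(111.8)), (np.float64(3.54), np.float64(110.2)), (np.float64(2.94), np.float64(105.0))] n 676 xmed 0.012153639138790947
w1 rim [(np.float64(0.05), np.float64(186.6)), (np.float64(6.23), np.float64(182.35)), (np.float64(4.94), np.float64(118.65))] n 1880 xmed 0.002381122528949741
w4 face [(np.float64(0.65), np.float64(140.79999999999998)), (np.float64(0.75), np.float64(102.0)), (np.float64(3.44), np.float64(96.44999999999999))] n 1969 xmed 0.012335850872119311
w4 rim [(np.float64(0.65), np.float64(123.0)), (np.float64(0.75), np.float64(112.05)), (np.float64(1.25), np.float64(83.25))] n 3209 xmed 0.003910575014221452
w5 face [(np.float64(2.24), np.float64(132.0)), (np.float64(2.34), np.float64(91.9)), (np.float64(3.64), np.float64(87.0))] n 1827 xmed 0.01282659787516202
w5 rim [(np.float64(5.04), np.float64(99.9)), (np.float64(5.14), np.float64(81.5)), (np.float64(5.24), np.float64(67.85))] n 3434 xmed 0.003066117659821599
w6 face [(np.float64(2.24), np.float64(118.25)), (np.float64(3.34), np.float64(81.0)), (np.float64(3.44), np.float64(78.59999999999997))] n 1906 xmed 0.01281755496806425
w6 rim [(np.float64(1.15), np.float64(71.35)), (np.float64(5.04), np.float64(66.6)), (np.float64(5.14), np.float64(66.0))] n 2940 xmed 0.003988963950123346
```

>>> {"op": "send_rows", "data": {"targets": [0,-0.1,0.25,1.44,0,0,0.5,0.25,1.3,0,0,1.3,0.25,0.84,0,0,2.3,0.25,0.59,0,0,3.3,0.25,0.56,0,0,4.3,0.25,0.59,0,0,5.3,0.25,0.84,0,0,6.1,0.25,1.3,0,0,6.8,0.25,1.2,0,0,6.8,0.25,-0.3,0]}}

```text
time_s: 9.45
position: [0.5674, -0.0809, 0.1486]
orientation: [[0.265, -0.964, 0.0], [-0.964, -0.265, -0.004], [0.004, 0.001, -1.0]]
force: [0.5, -0.2, 0.5]
grip_width: -0.0
```

Run:
```python
from h import *
from cell import r
st(r); wrist(r,"w7"); ang2("w7")
```

```text
t 9.45 loc mm [  2.4007 -35.1186 148.588 ] yawerr -0.007645060247401969 F loc 0.41869816182873354 -0.3018179795795026 0.46492160714916364
w7 face [(np.float64(3.94), np.float64(132.75)), (np.float64(3.54), np.float64(101.3)), (np.float64(3.84), np.float64(91.6))] n 1784 xmed 0.013341638049253375
w7 rim [(np.float64(5.14), np.float64(75.6)), (np.float64(5.24), np.float64(73.0)), (np.float64(5.34), np.float64(68.0))] n 3345 xmed 0.003181454944081157
```

>>> {"op": "send_rows", "data": {"targets": [0,-1.5,-0.05,0,0,0,-3.3,-0.1,0,0,0,-5.1,-0.1,0,0,0,-6.6,-0.1,0.2,0,0,-6.95,-0.1,0.4,0,0,-6.95,-0.1,0.4,0,0,-6.95,-0.1,0.4,0,0,-6.95,-0.1,0.4,0,0,-6.95,-0.1,0.4,0,0,-6.95,-0.1,0.4,0]}}

```text
time_s: 10.5
position: [0.5521, -0.0139, 0.1478]
orientation: [[0.265, -0.964, 0.006], [-0.964, -0.265, -0.004], [0.006, -0.004, -1.0]]
force: [0.4, 0.1, -0.1]
grip_width: -0.0
```

>>> {"op": "send_rows", "data": {"targets": [0,0,0.1,1.53,0,0,0.55,0.1,1.39,0,0,1.35,0.1,0.93,0,0,2.35,0.1,0.68,0,0,3.35,0.1,0.65,0,0,4.35,0.1,0.68,0,0,5.35,0.1,0.93,0,0,6.15,0.1,1.39,0,0,6.85,0.1,1.3,0,0,6.85,0.1,-0.2,0]}}

```text
time_s: 11.5
position: [0.5675, -0.081, 0.1484]
orientation: [[0.264, -0.965, 0.001], [-0.965, -0.264, -0.004], [0.004, 0.0, -1.0]]
force: [0.2, 0.1, -1.3]
grip_width: 0.0001
```

Run:
```python
from h import *
from cell import r
st(r); wrist(r,"w8"); ang2("w8")
```

```text
t 11.5 loc mm [  2.5442 -35.1901 148.4301] yawerr -0.0090960942827919 F loc 0.23846751115266063 0.019939096830758916 -1.2528580090900312
w8 face [(np.float64(5.64), np.float64(116.0)), (np.float64(3.74), np.float64(94.89999999999992)), (np.float64(3.54), np.float64(85.3))] n 1796 xmed 0.0138946593617153
w8 rim [(np.float64(5.64), np.float64(210.0)), (np.float64(5.54), np.float64(152.8499999999999)), (np.float64(5.14), np.float64(94.0))] n 3305 xmed 0.003124568424628601
```

View pics/w8.png

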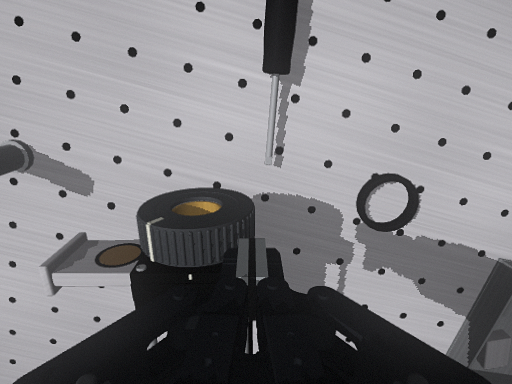

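The white line is at (150,240), upper left, so the angle is 5.62 rad. Face travel of 1.9 mm agrees. About four more sweeps.

>>> {"op": "send_rows", "data": {"targets": [0,-1.5,-0.05,0,0.01,0,-3.3,-0.1,0,0.01,0,-5.1,-0.1,0,0.01,0,-6.6,-0.1,0.2,0.01,0,-6.95,-0.1,0.4,0.01,0,-6.95,-0.1,0.4,0.01,0,-6.95,-0.1,0.4,0.01,0,-6.95,-0.1,0.4,0.01,0,-6.95,-0.1,0.4,0.01,0,-6.95,-0.1,0.4,0.01]}}

```text
time_s: 12.55
position: [0.5524, -0.0139, 0.1477]
orientation: [[0.254, -0.967, 0.006], [-0.967, -0.254, -0.004], [0.006, -0.005, -1.0]]
force: [0.2, 0.9, 0.4]
grip_width: 0.0002
```

>>> {"op": "send_rows", "data": {"targets": [0,0,0.1,1.52,-0.02,0,0.55,0.1,1.38,-0.02,0,1.35,0.05,0.92,-0.02,0,2.35,0.05,0.67,-0.02,0,3.35,0,0.64,-0.02,0,4.35,0,0.67,-0.02,0,5.35,-0.05,0.92,-0.02,0,6.15,-0.05,1.38,-0.02,0,6.85,-0.05,1.3,-0.02,0,6.85,-0.05,-0.2,-0.02]}}

```text
time_s: 13.55
position: [0.5687, -0.0807, 0.1484]
orientation: [[0.272, -0.962, 0.001], [-0.962, -0.272, -0.004], [0.004, -0.0, -1.0]]
force: [0.6, 0.4, 0.5]
grip_width: 0.0002
```

Run:
```python
from h import *
from cell import r
st(r); wrist(r,"w9"); ang2("w9")
```

```text
t 13.55 loc mm [  3.7328 -35.2776 148.4199] yawerr -0.0004634444788821912 F loc 0.680656391391256 0.17500098724400845 0.4643206013227946
w9 face [(np.float64(1.05), np.float64(142.4)), (np.float64(3.14), np.float64(103.85)), (np.float64(3.54), np.float64(103.0))] n 1793 xmed 0.014451331462512517
w9 rim [(np.float64(1.05), np.float64(96.0)), (np.float64(5.14), np.float64(87.64999999999999)), (np.float64(5.24), np.float64(69.44999999999999))] n 3203 xmed 0.0031813053043618163
```

>>> {"op": "send_rows", "data": {"targets": [0,-1.5,0,0,0,0,-3.3,0,0,0,0,-5.1,0,0,0,0,-6.6,0,0.2,0,0,-6.95,0,0.4,0,0,-6.95,0,0.4,0,0,-6.95,0,0.4,0,0,-6.95,0,0.4,0,0,-6.95,0,0.4,0,0,-6.95,0,0.4,0]}}

```text
time_s: 14.6
position: [0.5519, -0.0142, 0.1476]
orientation: [[0.272, -0.962, 0.006], [-0.962, -0.272, -0.005], [0.006, -0.005, -1.0]]
force: [-0.2, -0.0, -0.8]
grip_width: 0.0003
```

>>> {"op": "send_rows", "data": {"targets": [0,0,0,1.51,0,0,0.55,0,1.37,0,0,1.35,0,0.91,0,0,2.35,0,0.66,0,0,3.35,0,0.63,0,0,4.35,0,0.66,0,0,5.35,0,0.91,0,0,6.15,0,1.37,0,0,6.85,0,1.3,0,0,6.85,0,-0.2,0]}}

```text
time_s: 15.6
position: [0.569, -0.0808, 0.1483]
orientation: [[0.271, -0.963, 0.002], [-0.963, -0.271, -0.004], [0.004, -0.001, -1.0]]
force: [0.0, 0.4, 0.3]
grip_width: -0.0002
```

Run:
```python
from h import *
from cell import r
st(r); wrist(r,"w10"); ang2("w10")
```

```text
t 15.6 loc mm [  3.9854 -35.417  148.335 ] yawerr -0.0019835337842437073 F loc 0.13630470072411155 0.3472207327812869 0.27165140559855594
w10 face [(np.float64(2.74), np.float64(123.0)), (np.float64(3.74), np.float64(90.39999999999998)), (np.float64(3.24), np.float64(84.85))] n 1793 xmed 0.015013815815403668
w10 rim [(np.float64(5.14), np.float64(97.19999999999999)), (np.float64(5.24), np.float64(68.0)), (np.float64(5.34), np.float64(68.0))] n 3197 xmed 0.003299300733278694
```

>>> {"op": "send_rows", "data": {"targets": [0,-1.5,0,0,0,0,-3.3,0,0,0,0,-5.1,0,0,0,0,-6.6,0,0.2,0,0,-6.95,0,0.4,0,0,-6.95,0,0.4,0,0,-6.95,0,0.4,0,0,-6.95,0,0.4,0,0,-6.95,0,0.4,0,0,-6.95,0,0.4,0]}}

```text
time_s: 16.65
position: [0.5523, -0.0142, 0.1475]
orientation: [[0.27, -0.963, 0.007], [-0.963, -0.27, -0.005], [0.007, -0.005, -1.0]]
force: [-0.4, 0.0, -1.0]
grip_width: -0.0001
```

9.02 rad so far. Next sweep.

>>> {"op": "send_rows", "data": {"targets": [0,0,0,1.5,0,0,0.55,0,1.36,0,0,1.35,0,0.9,0,0,2.35,0,0.65,0,0,3.35,0,0.62,0,0,4.35,0,0.65,0,0,5.35,0,0.9,0,0,6.15,0,1.36,0,0,6.85,0,1.3,0,0,6.85,0,-0.2,0]}}

```text
time_s: 17.65
position: [0.5694, -0.0808, 0.1483]
orientation: [[0.269, -0.963, 0.002], [-0.963, -0.269, -0.004], [0.005, -0.001, -1.0]]
force: [-0.8, -0.0, 0.2]
grip_width: 0.0004
```

Run:
```python
from h import *
from cell import r
st(r); wrist(r,"w11"); ang2("w11")
```

```text
t 17.65 loc mm [  4.3139 -35.5722 148.2611] yawerr -0.0035425767481996884 F loc -0.7879849196657464 0.19014627418356933 0.18859281420110827
w11 face [(np.float64(4.44), np.float64(138.69999999999996)), (np.float64(4.54), np.float64(132.29999999999998)), (np.float64(3.34), np.float64(103.3))] n 1793 xmed 0.015531854788741781
w11 rim [(np.float64(5.14), np.float64(94.25)), (np.float64(5.24), np.float64(80.5)), (np.float64(5.34), np.float64(67.0))] n 3145 xmed 0.0033122982518458233
```

>>> {"op": "send_rows", "data": {"targets": [0,-1.5,0,0,0,0,-3.3,0,0,0,0,-5.1,0,0,0,0,-6.6,0,0.2,0,0,-6.95,0,0.4,0,0,-6.95,0,0.4,0,0,-6.95,0,0.4,0,0,-6.95,0,0.4,0,0,-6.95,0,0.4,0,0,-6.95,0,0.4,0]}}

```text
time_s: 18.7
position: [0.5528, -0.0142, 0.1474]
orientation: [[0.269, -0.963, 0.008], [-0.963, -0.269, -0.005], [0.007, -0.006, -1.0]]
force: [-0.3, 0.4, 0.6]
grip_width: -0.0
```

10.77 rad. One more sweep should bring it to about 12.5.

>>> {"op": "send_rows", "data": {"targets": [0,0,0,1.49,0,0,0.55,0,1.35,0,0,1.35,0,0.89,0,0,2.35,0,0.64,0,0,3.35,0,0.61,0,0,4.35,0,0.64,0,0,5.35,0,0.89,0,0,6.15,0,1.35,0,0,6.85,0,1.3,0,0,6.85,0,-0.2,0]}}

```text
time_s: 19.7
position: [0.5693, -0.0809, 0.148]
orientation: [[0.268, -0.963, 0.002], [-0.963, -0.268, -0.004], [0.005, -0.001, -1.0]]
force: [0.1, -0.1, 0.2]
grip_width: 0.0002
```

Run:
```python
from h import *
from cell import r
st(r); wrist(r,"w12"); ang2("w12")
```

```text
t 19.7 loc mm [  4.2607 -35.6643 147.9571] yawerr -0.0051236958663254395 F loc 0.1026460725636133 -0.1218807337269616 0.24193812900780026
w12 face [(np.float64(6.03), np.float64(115.69999999999999)), (np.float64(3.14), np.float64(113.15)), (np.float64(3.44), np.float64(89.0))] n 1812 xmed 0.016012401002840997
w12 rim [(np.float64(6.03), np.float64(208.1)), (np.float64(5.14), np.float64(98.2)), (np.float64(5.24), np.float64(70.75))] n 3124 xmed 0.0035164472990156315
```

View pics/w12.png

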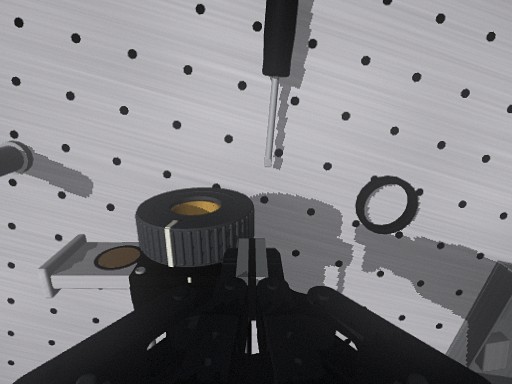

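The line is at (170,245), about 0.25 rad short of the top, so the ring is at about 12.33 rad. Face travel is 4.0 mm, which also gives two turns. Step 1 is done, so I'll lift and go to the left of the flange.

>>> {"op": "send_rows", "data": {"targets": [0,0,0,-2.7,0,0,-1.5,0.3,-4,0,0,-4.5,1,-4,0,0,-8,1.6,-4,0,0,-11,2.2,-4,0,0,-14,2.9,-4,0,0,-15.8,3.2,-4,0,0,-15.8,3.2,-4,0,0,-15.8,3.2,-4,0,0,-15.8,3.2,-4,0]}}

```text
time_s: 20.75
position: [0.4982, 0.0629, 0.1907]
orientation: [[0.268, -0.963, 0.008], [-0.963, -0.268, -0.005], [0.007, -0.007, -1.0]]
force: [0.4, 0.2, 0.1]
grip_width: 0.0002
```

Run:
```python
from h import *
from cell import r
st(r); w,s=wrist(r,"w13"); ang2("w13")
l=L(cloud(w))*1000
m=(l[...,1]>80)&(l[...,1]<105)&(l[...,2]>90)&(l[...,2]<135)&(abs(l[...,0]+28)<20)
print(np.percentile(l[m],[1,10,50,90,99],axis=0),m.sum())
```

```text
t 20.75 loc mm [-24.9235 122.129  190.6899] yawerr -0.004936075814365726 F loc 0.4595359947241518 0.11998664127904646 0.09049520310803973
w13 face [(np.float64(6.03), np.float64(152.3)), (np.float64(6.13), np.float64(81.9)), (np.float64(5.83), np.float64(68.39999999999999))] n 721 xmed 0.015609646594437697
w13 rim [(np.float64(6.03), np.float64(203.0)), (np.float64(0.85), np.float64(102.0)), (np.float64(4.74), np.float64(67.85))] n 2806 xmed 0.002539138824530802
[[-37.3625  80.231   90.7253]
 [-32.4926  82.3665  98.8936]
 [-23.256   92.4168 126.4253]
 [-17.097   97.4555 129.695 ]
 [-16.4744  97.5921 130.5187]] 861
```

View pics/w13.png

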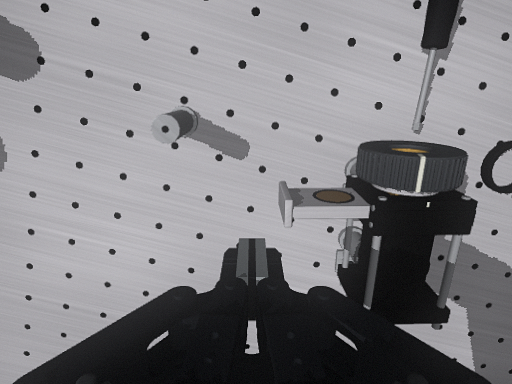

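The fingertip (252,260) is clear to the left of the flange (285,205), and the ring line at (421,172) is near the top. Descending.

>>> {"op": "send_rows", "data": {"targets": [0,0,0.1,1,0,0,0,0.2,2.5,0,0,0,0.3,4,0,0,0,0.3,5.5,0,0,0,0.3,7,0,0,0,0.3,8,0,0,0,0.3,8.3,0,0,0,0.3,8.3,0,0,0,0.3,8.3,0,0,0,0.3,8.3,0]}}

```text
time_s: 21.8
position: [0.4965, 0.0614, 0.1081]
orientation: [[0.267, -0.964, 0.009], [-0.964, -0.267, -0.005], [0.007, -0.008, -1.0]]
force: [-0.2, -0.3, 0.2]
grip_width: 0.0003
```

Run:
```python
from h import *
from cell import r
st(r)
```

```text
t 21.8 loc mm [-26.9273 121.1858 108.14  ] yawerr -0.00556562215664641 F loc -0.32849568697914394 -0.26869509461768026 0.19796669262299904
```

>>> {"op": "send_rows", "data": {"targets": [0,0.6,0,0,0,0,1.2,0,0,0,0,1.8,0,0,0,0,2.4,0,0,0,0,3.0,0,0,0,0,3.6,0,0,0,0,4.2,0,0,0,0,4.8,0,0,0,0,5.2,0,0,0,0,5.6,0,0,0]}}

```text
time_s: 22.8
position: [0.5116, 0.0071, 0.1085]
orientation: [[0.267, -0.964, 0.009], [-0.964, -0.267, -0.005], [0.007, -0.008, -1.0]]
force: [0.6, 2.0, -0.6]
grip_width: 0.0002
```

```bash
cat >> h.py <<'E'
def fl(name):
    w=dict(np.load(name+".npz")); l=L(cloud(w))*1000
    m=(l[...,1]>37)&(l[...,1]<105)&(l[...,2]>95)&(l[...,2]<133)&(l[...,0]>-21)&(l[...,0]<-15.5)
    print("flange y",np.percentile(l[m][:,1],[1,5,50,90,95,99]),m.sum())
E
python3 - <<'E'
from h import *
from cell import r
st(r); wrist(r,"w14"); fl("w13"); fl("w14")
E
```

```text
t 22.8 loc mm [-27.2965  64.8096 108.4858] yawerr -0.005676654438861506 F loc 1.116522792124575 1.7137469517686172 -0.5863344049161144
flange y [91.9568 92.1566 95.2226 97.452  97.4883 97.5494] 168
flange y [44.992  45.8876 58.9141 73.4665 75.5655 77.2161] 1621
```

View pics/w14.png

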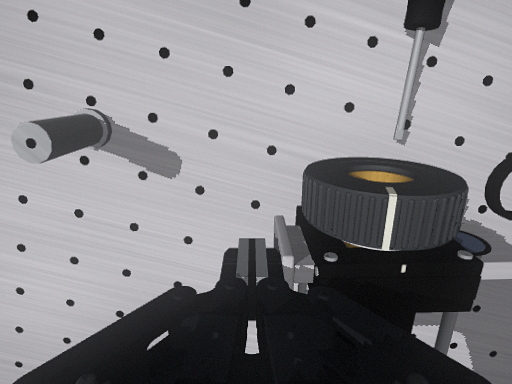

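The flange (283,245) is in front of the finger and close to the housing, and the force is 1.7 N. I'll push the last stretch slowly.

>>> {"op": "send_rows", "data": {"targets": [0,0.2,0,0,0,0,0.4,0,0,0,0,0.6,0,0,0,0,0.8,0,0,0,0,0.9,0,0,0,0,1.0,0,0,0,0,1.1,0,0,0,0,1.1,0,0,0,0,1.1,0,0,0,0,1.1,0,0,0]}}

```text
time_s: 23.85
position: [0.5139, -0.0021, 0.1085]
orientation: [[0.267, -0.964, 0.008], [-0.964, -0.267, -0.003], [0.005, -0.007, -1.0]]
force: [-1.6, 14.4, 1.4]
grip_width: 0.0002
```

Run:
```python
from h import *
from cell import r
st(r); w,s=wrist(r,"w15"); ang2("w15")
cv2.imwrite("pics/w15c.png",cv2.resize(w["pixels"][180:330,200:400],None,fx=4,fy=4,interpolation=cv2.INTER_CUBIC))
```

```text
t 23.85 loc mm [-27.582   55.367  108.4804] yawerr -0.006293466336810882 F loc 2.390795164012748 14.337013138623679 1.4021158130192184
w15 face [(np.float64(2.74), np.float64(128.1)), (np.float64(2.54), np.float64(127.75)), (np.float64(6.03), np.float64(122.0))] n 2381 xmed 0.016042821295177295
w15 rim [(np.float64(6.03), np.float64(217.0)), (np.float64(0.95), np.float64(83.44999999999999)), (np.float64(4.84), np.float64(79.0))] n 6643 xmed 0.002657983028185077
```

View pics/w15c.png

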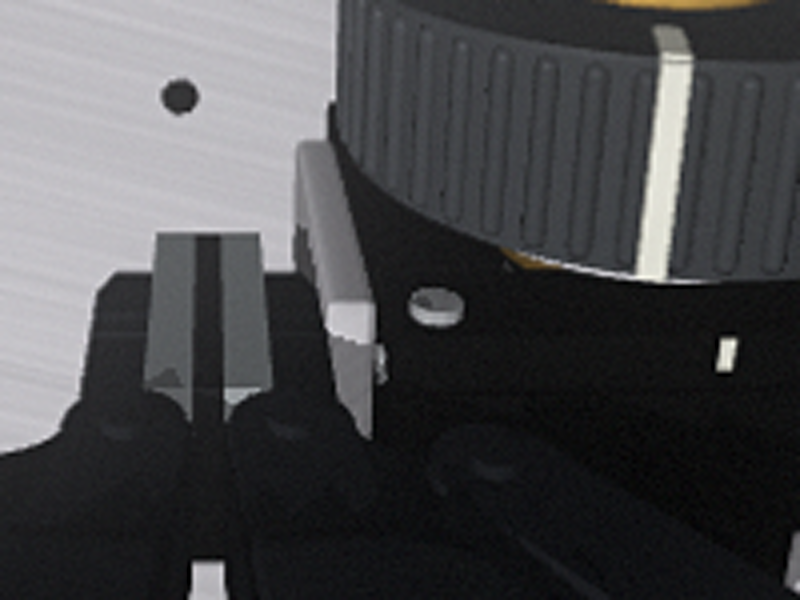

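The flange sits against the housing with no gap, and the force has risen to 14 N, so the slide is home. Backing off left, then up.

>>> {"op": "send_rows", "data": {"targets": [0,-1,0,0,0,0,-2.5,0,0,0,0,-4,0,0,0,0,-5,0,0,0,0,-5,0,-2,0,0,-5,0,-5,0,0,-5,0,-9,0,0,-5,0,-10,0,0,-5,0,-10,0,0,-5,0,-10,0]}}

```text
time_s: 24.9
position: [0.499, 0.0466, 0.2075]
orientation: [[0.267, -0.964, 0.007], [-0.964, -0.267, -0.003], [0.005, -0.006, -1.0]]
force: [-0.6, -0.6, -0.2]
grip_width: 0.0002
```

Run:
```python
from h import *
from cell import r
st(r); w,s=wrist(r,"w16"); ang2("w16"); fl("w16")
c=r.capture("top"); c0=np.load("top0.npz"); cv2.imwrite("pics/top1.png",c["pixels"]); d=cv2.absdiff(c["pixels"],c0["pixels"]).max(-1); cv2.imwrite("pics/d.png",d)
print(r.read_state()["qvel"])
```

```text
t 24.9 loc mm [-28.5879 106.2511 207.4595] yawerr -0.005905159392005588 F loc -0.7248835108446874 -0.44701802610566177 -0.19032487228963568
w16 face [(np.float64(6.03), np.float64(152.0)), (np.float64(4.14), np.float64(113.4)), (np.float64(2.04), np.float64(79.8))] n 555 xmed 0.015570879931223195
w16 rim [(np.float64(6.03), np.float64(209.0)), (np.float64(1.05), np.float64(103.64999999999999)), (np.float64(4.84), np.float64(74.0))] n 2461 xmed 0.0024455349423567986
flange y [37.1548 37.3561 40.4043 41.4065 41.484  41.6176] 150
[-0.0036  0.0048 -0.0021  0.0003  0.0011  0.0009]
```

View pics/w16.png

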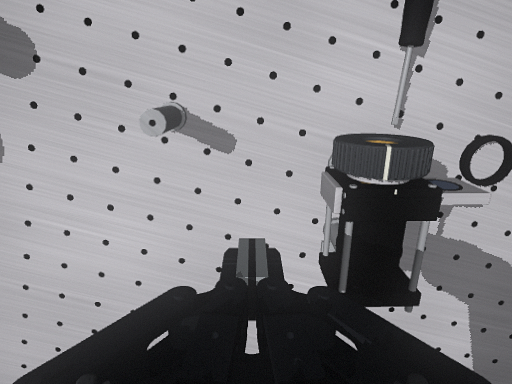

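View pics/top1.png

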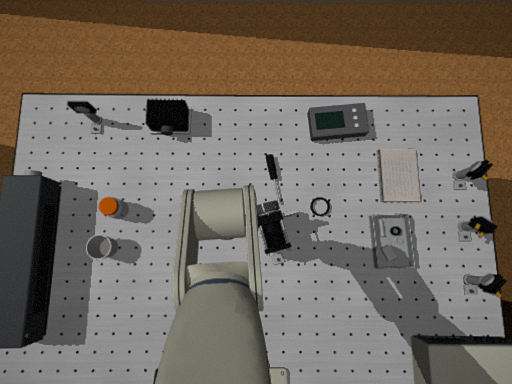

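The flange face measures 41.5 mm from the beam axis, so the slide is home. The ring line at (388,160) reads about 12.33 rad. The loose things in view haven't moved, and the arm is clear and still. Handing in.

```bash
python3 -c "
from cell import r
print(r.close_job())"
```

```text
the job is handed in; nothing more can be done
None
```

I loosened the lock ring by about two turns with nine fingertip sweeps over its rim. I then pushed the filter slide home with the side of the shut fingers and backed the arm clear. I handed the job in at about 25 s, and no verdict was reported.

- **Ring:** the white line reads about 12.33 rad, 0.24 rad short of two full turns and within the quarter-turn allowance. The front face came out 4.0 mm in the check before the slide push, which also means two turns. The final view showed about 3.6 mm; that is a rougher estimate taken from farther away, and I trust the line reading more.
- **Slide:** the flange face measured 41.5 mm from the beam axis, which is fully home. The push force rose to 14 N at the stop.
- **Loose things:** in the before and after pictures, those in view had not moved. The arm hid the spare post from above, but the wrist view showed it still standing.
- **Sweeps:** the first was shallow and turned the ring only 0.68 rad, because I had assumed too wide a fingertip. The later ones gave 1.6 to 1.7 rad each.
- **Positioning:** the arm missed some commanded positions by 3 to 5 mm, and I corrected for this with each move.

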